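# Hook a dental cast out from under the drying rack and put it back on top

## Robot

A 7-joint arm with a two-finger parallel gripper is mounted at the origin on the work surface; the furniture and walls round the work are solid. World frame = base frame: x ahead of the robot, y to its left, z up, the work surface at z = 0. Lengths are in m, angles in degrees, forces in N, time in s.
With the tool pointing down it reaches from about 0.35 to 0.775 m from the base axis. Payload 3.1 kg.
Tool frame: the origin (TCP) lies on the centre line of the jaws, within the pads' length; the fingertips stand 17 mm ahead of it and the grasp point (between the pads) lies 2 mm behind it (robot.tip_reach is the distance from the TCP to the fingertips, in m); z points along the fingers, y is the line along which they close (so a half turn about z gives the same grasp; the last joint's range is limited). The gripper opens to 85 mm and grips with 20 to 120 N. Pads are 22 mm wide; open, the fingers measure 114 mm over their backs; the gripper's body (76 mm by 85 mm) begins 54 mm behind the grasp point. The pads swing forward as they close: fully open they stand 13 mm farther back than shut.
Start: joints at [69.918, 17.813, 0.802, 86.603, -0.252, 75.585, -1.558], TCP at [0.167, -0.524, 0.248] pointing down, gripper open.
Joint ranges: [-154.91, 154.91], [-16.99, 109.72], [-72.82, 74.43], [7.12, 147.25], [-82.49, 262.49], [11.32, 116.49], [-174.64, 174.64]. Speed limits (degrees/s): [159.86, 159.86, 180, 180, 180, 180, 180].

## Interface

Orientations are given as [roll, pitch, yaw] about the fixed x, y, z axes, in that order (R = Rz(yaw) Ry(pitch) Rx(roll)).
In Python, from station import robot, fingers, vision, workorder, recognise gives the robot as it stands. Calls block until the motion is done:
- robot.move_to(position, orientation): joint-space move of the TCP to a pose.
- robot.line_to(position, orientation=None, velocity=0.15, f_stop=None): straight line of the TCP; orientation=None keeps the orientation; velocity is the mean speed in m/s. With f_stop (N) it stops when the force on the tool has changed by that much, and returns True; else False.
- robot.move_j(angles): joint-space move.
- fingers.gripper_to(opening, force=None): opening from 0.0 (shut) to 1.0 (fully open); force is the grip in N (None keeps the last); returns when the fingers have stopped.
- robot.pause(seconds).
- robot.inverse_kinematics(position, orientation): joint angles nearest the present ones, or None.
- vision.grab_frame(name): name is "side" or "top" or "wrist"; returns the picture (400x640x3 uint8, red, green, blue); there is no depth.
- vision.calibration(name): a dict with "mtx" (3x3 intrinsics, pixels), "extrinsics" (4x4, takes a point from world to camera coordinates); the wrist camera has in their place "T_tool_cam" (4x4, takes a point from camera to tool coordinates, whose origin is the TCP and whose axes are the flange's). Camera axes: x right, y up, looking along -z (the intrinsics and any distortion apply to the point x, -y, -z); pixel columns grow to the right and rows downward; lengths in m; the calibration is good to about 2 mm. A picture is of the moment at which its call begins: read the wrist's pose just before it. calibration takes no time and is no camera call.
A pose or a line that the arm cannot do raises robot.PlanningError and nothing moves.
- workorder.close_job(): hands the job in; it is judged then, once.
Trained networks look in the newest picture that a camera, given by its name, has taken for a name from the list of things; names that differ only in an ending like _2 or _b are one class to them, and where a whole thing is asked for, a point or a joint stands for the part that bears it (a point fixed in the world has none). Each returns a list of dicts, best first, with "p" (0 to 1); they miss things now and then, are a little off and sometimes report something else, mostly with a low value. They report only what shows in the picture. A call takes as long as a camera call. They do not tell look-alikes from the thing itself.
- recognise(label, camera): "rect" ([centre column, centre row, width, height] in pixels, round what is visible of it).
Readings, each from a call of its own:
- robot.current_time_s(): time.
- robot.current_joint_positions(): joint angles.
- robot.current_dq(): joint speeds.
- robot.current_joint_torque(): joint torques, N m.
- robot.current_tool_pos(): TCP position.
- robot.current_eef_rot(): TCP orientation.
- robot.current_contact_force(): force on the tool from outside, world axes, zero at the start.
- robot.current_torque(): the same for the moment, N m.
- robot.current_finger_gap(): opening from 0.0 (shut) to 1.0 (fully open).
- robot.current_gripper_force(): force on a finger pad.
Only numpy, scipy, OpenCV 4.12 (cv2) and the standard library are available. Lean on these libraries where they do the work, as an engineer would, in place of code of your own. Each camera call takes 0.05 s, during which the arm holds its last target. There are 200 camera calls.

## Task

A plaster dental cast has fallen under the wire drying rack. Lift the hook off its rest and use it to drag the cast out through the rack's open front until it is well clear of the rack (do not reach under with the fingers); then set the hook down, on its rest or on the bench, and pick up the cast. Put it down gently on top of the rack, right way up, and leave the other models and things where they stand.

Things in the scene. Friction and masses are not known exactly. Their poses are not given: they have to be found in the camera images.
- rack: Fixed steel wire drying rack, 180 mm deep (its x), 240 wide (its y), 92 high. Origin on the bench under its centre, z up. Open front at x = -90, facing its own -x, roughly world -y. 86 mm free height below; 7 mm legs (12 mm feet) only at the corners, all sides open. Top: 13 bars, 4 mm thick, 18 mm apart, along x, between rails; fingers do not fit between them.
- rack_top (a point): Centre of the rack's top surface, 92 mm above the bench, axes as the rack's.
- cast_mid (a point): Centre, half-way up, of the white plaster dental cast lying under the rack at the start: horseshoe-shaped block 49 (its x) x 55 (its y) x 27 mm high, teeth up (z up), about 70 g, gripped across either width. At the start its centre is 55 to 80 mm behind the rack's front.
- hook_grip (a point): Middle of the hook's wooden handle, gripped from above. Handle: flat-sided bar 110 mm long (its x), 16 wide (y), 22 high (z). A tail rod, 8 mm thick, goes on to x = -75. To +x an 8 mm rod goes level to x = 80, cranks down 40 mm by x = 100, then runs level (centre z = -40) to the blade at x = 240. Hook about 120 g.
- hook_blade (a point): Middle of the lower edge of the hook's blade, at x = 240, y = 0, z = -74 mm from hook_grip. Upright steel plate 60 mm wide (y), from z = -74 to -38; dragging face (to the handle) at x = 240, far face 245; short side lips, 50 mm apart inside, reach back to x = 229. 30 mm is free below the rod, so it clears the 27 mm cast when the blade's edge is just over the bench behind it.
- rest: Fixed grey rest of the hook, base 250 x 60 x 6 mm. Origin on the bench right below hook_grip when the hook lies in it, x toward the blade, z up. Two open-topped forks, 10 mm thick, carry the rod at x = 170 (gap 14, seat 42, prongs to 59 mm high) and the handle at x = -42 (gap 22, seat 75, prongs to 92). There hook_grip is 86 mm above the bench; raise it 20 mm or more to clear the prongs.
- top_cast: White plaster cast, 51 x 58 x 31 mm, standing on the rear half of the rack's top. Origin under its centre. Leave it where it is.
- top_models: Pair of trimmed white plaster models, 52 x 60 x 43 mm, standing on the rear half of the rack's top. Origin under its centre. Leave it where it is. The front half and the middle of the rack's top are free.
- drop_bottle: Small white dropper bottle, 26 mm diameter, 58 mm high, on the bench. Origin under its centre. Leave it alone.
Not all that is in view belongs to the job. What is shaped like the part that bears cast_mid but orange or red is not meant.

How it is judged (in metres and radians):
On the way, in this order (a step that is already met when the one before it is completed fails the run):
1. the hook is lifted off its rest (distance of hook_grip from where it was at the start of the episode above 0.06 m and contact force between hook and the fingers above 0.5 N), for 0.2 s.
2. the hook's blade, down under the rack, touches the cast (x of cast_mid in the frame of rack above -0.08 m and z of hook_blade in the frame of cast_mid below 0.008 m and x of hook_blade in the frame of rack above -0.06 m and contact force between hook and lost_cast above 0.02 N), for 0.05 s.
3. the cast has been dragged out so that it lies on the bench wholly in front of the rack (x of cast_mid in the frame of rack below -0.125 m and height (world z) of cast_mid below 0.03 m and contact force between lost_cast and the fingers below 0.05 N), for 0.2 s.
At the end, for the whole second after the job is handed in: Cast right way up (0.15 rad), at rest and released on the rack's wire top, centre inside its outline; hook released and at rest on its rest or the bench (handle middle under 100 mm), not touching the rack; the other models and the bottle within 25 mm of their starts (z of cast_mid in the frame of rack_top between 0.008 and 0.02 m and x of cast_mid in the frame of rack_top between -0.085 and 0.085 m and y of cast_mid in the frame of rack_top between -0.115 and 0.115 m and angle between cast_mid's own z axis and vertical below 0.15 rad and linear speed of each of lost_cast, hook below 0.03 m/s and angular speed of each of lost_cast, hook below 0.2 rad/s and contact force between lost_cast and rack above 0.05 N and height (world z) of hook_grip between 0 and 0.1 m and contact force between hook and rack below 0.05 N).
It fails at once if the fingers touch the cast while any of it is still under the rack (x of cast_mid in the frame of rack above -0.115 m and height (world z) of cast_mid below 0.06 m and contact force between the fingers and lost_cast above 0.3 N).
It fails at once if the cast is dropped or thrown (it moves fast without being held) (linear speed of lost_cast above 0.55 m/s and contact force between the fingers and lost_cast below 0.05 N).
It fails at once if a model on the rack is shifted by more than 25 mm (distance of any of top_cast, top_models from where it was at the start of the episode above 0.025 m).
It fails at once if the dropper bottle is shifted by more than 25 mm (distance of drop_bottle from where it was at the start of the episode above 0.025 m).
It also fails if it takes over 61 s, if anything falls off the work surface, if the arm or the gripper's body presses on something with over 40 N, if the wrist force passes 120 N, or if a joint passes its speed limit or range.

## Working session

There is one attempt and no reset: what is moved stays moved. The work goes in short steps, each a Python script; the robot and the scene stay as the last script left them, time stands still between calls to the robot, and variables do not carry over. Pictures are saved under pics/ and viewed, at most 10 in all, crops included, and the job is handed in when it is done.

```bash
ls; mkdir -p pics; python3 - <<'E'
from station import robot, fingers, vision, workorder, recognise
import cv2, numpy as np
for n in ["side","top","wrist"]:
    im=vision.grab_frame(n); cv2.imwrite(f"pics/{n}0.png",im[:,:,::-1])
    c=vision.calibration(n); print(n,{k:np.round(v,4).tolist() for k,v in c.items()})
    for l in ["rack","cast_mid","hook_grip","hook_blade","rest","top_cast","top_models","drop_bottle"]:
        try: print(l,[(np.round(d["rect"]).tolist(),round(d["p"],2)) for d in recognise(l,n)[:3]])
        except Exception as e: print(l,e)
print(robot.current_tool_pos(),robot.current_eef_rot(),robot.current_time_s())
E
```

```text
pics
side {'mtx': [[467.4967, 0.0, 321.3404], [0.0, 467.4967, 198.2954], [0.0, 0.0, 1.0]], 'extrinsics': [[0.9989, 0.0462, -0.0075, -0.4392], [-0.0136, 0.4377, 0.899, -0.1513], [0.0448, -0.8979, 0.4379, -1.2063], [0.0, 0.0, 0.0, 1.0]]}
rack [([373.0, 194.0, 84.0, 54.0], 0.8), ([346.0, 167.0, 23.0, 17.0], 0.35)]
cast_mid [([407.0, 275.0, 26.0, 24.0], 0.62), ([371.0, 206.0, 16.0, 11.0], 0.55), ([257.0, 196.0, 22.0, 12.0], 0.51)]
hook_grip []
hook_blade []
rest [([328.0, 257.0, 51.0, 74.0], 0.65), ([301.0, 208.0, 8.0, 16.0], 0.55)]
top_cast [([392.0, 168.0, 18.0, 9.0], 0.61)]
top_models [([347.0, 165.0, 23.0, 17.0], 0.56)]
drop_bottle [([304.0, 205.0, 10.0, 21.0], 0.49), ([347.0, 168.0, 22.0, 16.0], 0.38)]
top {'mtx': [[450.0032, 0.0, 316.9496], [0.0, 450.0032, 192.5227], [0.0, 0.0, 1.0]], 'extrinsics': [[-0.0114, -0.9999, -0.0101, 0.1486], [0.9923, -0.0125, 0.123, -0.4381], [-0.1231, -0.0086, 0.9924, -1.0853], [0.0, 0.0, 0.0, 1.0]]}
rack [([244.0, 137.0, 85.0, 107.0], 0.75)]
cast_mid [([258.0, 143.0, 24.0, 17.0], 0.74), ([400.0, 115.0, 23.0, 16.0], 0.74), ([230.0, 290.0, 23.0, 23.0], 0.56)]
hook_grip [([368.0, 195.0, 131.0, 59.0], 0.74), ([219.0, 161.0, 28.0, 30.0], 0.41)]
hook_blade [([370.0, 194.0, 132.0, 57.0], 0.78)]
rest [([377.0, 190.0, 101.0, 57.0], 0.79)]
top_cast [([220.0, 106.0, 25.0, 25.0], 0.96), ([260.0, 141.0, 28.0, 20.0], 0.46)]
top_models [([216.0, 163.0, 30.0, 27.0], 0.92)]
drop_bottle []
wrist {'mtx': [[326.4959, 0.0, 316.9538], [0.0, 326.4959, 203.1188], [0.0, 0.0, 1.0]], 'T_tool_cam': [[-0.0021, 0.9577, 0.2876, 0.0728], [1.0, 0.002, 0.0005, 0.0007], [-0.0001, 0.2876, -0.9578, -0.1255], [0.0, 0.0, 0.0, 1.0]]}
rack []
cast_mid []
hook_grip []
hook_blade []
rest []
top_cast []
top_models []
drop_bottle []
[ 0.16719505 -0.52398699  0.24829315] [1.79998989e+02 1.61869798e-03 1.76990054e+01] 1.35
```

```bash
python3 - <<'E'
import cv2
t=cv2.imread("pics/top0.png"); cv2.imwrite("pics/top0c.png",cv2.resize(t[60:260,180:446],None,fx=3,fy=3,interpolation=cv2.INTER_CUBIC))
s=cv2.imread("pics/side0.png"); cv2.imwrite("pics/side0c.png",cv2.resize(s[140:320,230:440],None,fx=3.3,fy=3.3,interpolation=cv2.INTER_CUBIC))
E
```

```text
(no output)
```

View pics/top0c.png

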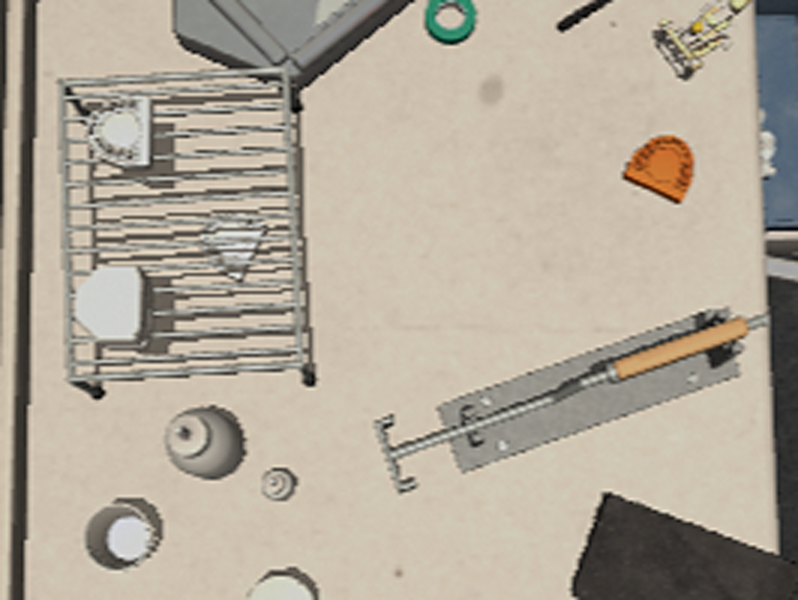

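View pics/side0c.png

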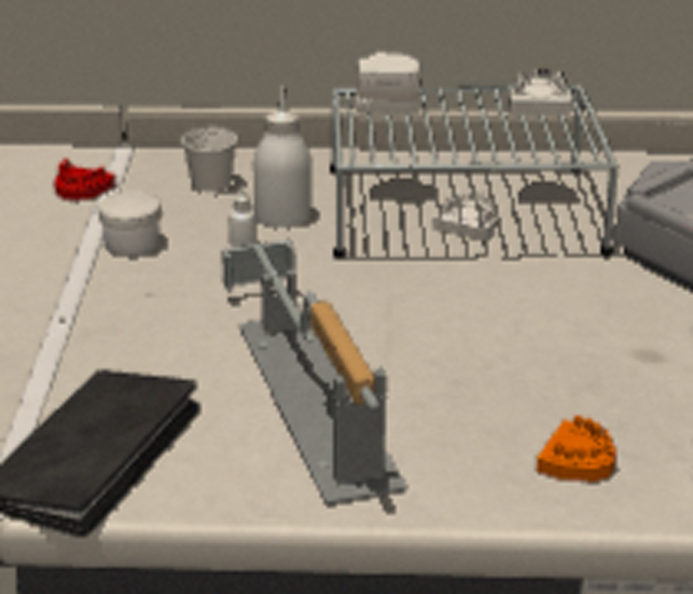

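```bash
cat > h.py <<'E'
from station import robot, fingers, vision, workorder, recognise
import numpy as np, cv2
from scipy.optimize import least_squares
def proj(n,P,E=None):
    c=vision.calibration(n); E=np.array(c["extrinsics"]) if E is None else E
    P=np.atleast_2d(P); q=P@E[:3,:3].T+E[:3,3]
    q=q*[1,-1,-1]; p=q@np.array(c["mtx"]).T
    return p[:,:2]/p[:,2:]
def wristE(pos,rpy):
    from scipy.spatial.transform import Rotation as R
    T=np.eye(4);T[:3,:3]=R.from_euler("xyz",rpy,degrees=True).as_matrix();T[:3,3]=pos
    return np.linalg.inv(T@np.array(vision.calibration("wrist")["T_tool_cam"]))
def se2(v,P):
    P=np.atleast_2d(P);c,s=np.cos(v[2]),np.sin(v[2])
    return np.c_[v[0]+c*P[:,0]-s*P[:,1],v[1]+s*P[:,0]+c*P[:,1],P[:,2]]
def fit(obs,v0):  # obs: list of (cam,E,point,pixel)
    f=lambda v:np.concatenate([proj(n,se2(v,p),E)[0]-u for n,E,p,u in obs])
    r=least_squares(f,v0,loss="soft_l1"); return r.x,f(r.x).reshape(-1,2)
def tri(obs,x0=(.45,0,.03)):
    return least_squares(lambda p:np.concatenate([proj(n,p)[0]-u for n,u in obs]),x0)
E
python3 - <<'E'
from h import *
T=lambda a,b:np.array([a/3+180-.33,b/3+60-.33]); S=lambda a,b:np.array([a/3.3+230-.35,b/3.3+140-.35])
m=.088;w=.118;z=.09
o=[("top",None,[-m,w,z],T(303,367)),("top",None,[-m,-w,z],T(290,70)),("top",None,[m,-w,z],T(62,80)),("top",None,[m,w,z],T(70,380)),
("side",None,[-m,w,z],S(337,165)),("side",None,[-m,-w,z],S(617,163)),("side",None,[m,-w,z],S(580,90)),("side",None,[m,w,z],S(335,92)),
("side",None,[-m,w,.002],S(338,250)),("side",None,[-m,-w,.002],S(608,250)),("top",None,[-m,w,.003],T(310,378)),("top",None,[m,w,.003],T(97,391))]
v,r=fit(o,[.5,.2,1.57]);print("rack",v,np.degrees(v[2]),r.round(1).tolist())
o=[("top",None,[.055,0,.09],T(612,370)),("top",None,[-.055,0,.09],T(747,327)),("top",None,[-.075,0,.086],T(767,320)),("top",None,[.24,0,.048],T(394,455)),
("top",None,[.24,.03,.04],T(378,422)),("top",None,[.24,-.03,.04],T(403,490)),
("side",None,[.055,0,.086],S(318,310)),("side",None,[-.055,0,.086],S(365,390)),("side",None,[.24,.03,.048],S(223,252)),("side",None,[.24,-.03,.048],S(292,243))]
h,r=fit(o,[.4,-.2,1.8]);print("hook",h,np.degrees(h[2]),r.round(1).tolist())
s=least_squares(lambda p:np.concatenate([proj("top",p)[0]-T(233,246),proj("side",p)[0]-S(467,217)]),[.5,.2,.02])
print("cast",s.x,s.fun);c,sn=np.cos(v[2]),np.sin(v[2]);d=s.x[:2]-v[:2];print("in rack",c*d[0]+sn*d[1],-sn*d[0]+c*d[1])
for n,u in [("A",(200,222)),("B",(265,220)),("C",(240,280)),("bottle",(280,484))]:
    p=least_squares(lambda q:proj("top",[q[0],q[1],.022 if n!="bottle" else .05])[0]-T(*u),[.5,.2]).x;print(n,p)
E
```

```text
rack [0.57600488 0.32440651 1.6133251 ] 92.43671941575444 [[-1.7, -1.6], [-1.6, 0.7], [1.5, 1.4], [1.1, -1.8], [0.7, 0.1], [-2.6, 0.3], [-0.9, -0.5], [0.3, -0.7], [0.3, 1.2], [-2.2, 0.8], [-0.8, -0.1], [0.9, -0.6]]
hook [ 0.46920471 -0.06709817  1.89176208] 108.38998279989266 [[0.7, 0.3], [-0.2, -0.6], [0.7, -0.7], [-1.1, -0.7], [8.3, 22.2], [-8.0, -23.7], [-0.2, 0.4], [-0.6, 0.2], [-0.2, -0.9], [-0.4, -1.0]]
cast [0.57714127 0.29450614 0.00845368] [-0.05481186 -0.75023787 -0.88442772  0.2125201 ]
in rack -0.02992164325257747 0.00013588582248749877
A [0.59298293 0.32040661]
B [0.59394228 0.26549971]
C [0.54265636 0.28639597]
bottle [0.36938374 0.24969507]
```

```bash
python3 - <<'E'
from h import *
h=[.4692,-.0671];
print("q",np.round(robot.current_joint_positions(),1))
for yaw in (108.4,-71.6):
    for p,dy in (([*h,.2],0),([*h,.088],0),([.585,.105,.09],-16),([.592,-.09,.08],-16),([.58,.27,.12],-16)):
        q=robot.inverse_kinematics(p,[180,0,yaw+dy]);print(yaw,p,None if q is None else np.round(q,1))
E
```

```text
q [69.9 17.8  0.8 86.6 -0.3 75.6 -1.6]
108.4 [0.4692, -0.0671, 0.2] [ 38.3  14.5 -38.5 101.3   9.7  67.5  15.4]
108.4 [0.4692, -0.0671, 0.088] [ 35.   22.4 -35.9 109.6  16.2  53.1   9.7]
108.4 [0.585, 0.105, 0.09] [ 17.   37.5 -43.5  90.3  27.9  63.5 -30.9]
108.4 [0.592, -0.09, 0.08] [ 32.6  37.1 -38.5  90.2  25.3  61.7 -10. ]
108.4 [0.58, 0.27, 0.12] [  6.4  46.2 -57.9  80.1  39.3  75.  -51. ]
-71.6 [0.4692, -0.0671, 0.2] [  24.8   12.3  -21.9  101.8    5.    66.9 -160.2]
-71.6 [0.4692, -0.0671, 0.088] [  19.8   19.3  -16.7  110.2    7.    51.5 -162. ]
-71.6 [0.585, 0.105, 0.09] [ 26.2  45.8 -61.9  89.9  42.1  70.3 139.1]
-71.6 [0.592, -0.09, 0.08] [  11.1   31.6   -5.9   91.1    3.6   57.5 -173.5]
-71.6 [0.58, 0.27, 0.12] [  7.9  48.2 -61.9  80.   42.5  76.7 127.1]
```

```bash
python3 - <<'E'
from h import *
robot.move_to([.4692,-.0671,.2],[180,0,108.4])
p,o=robot.current_tool_pos(),robot.current_eef_rot()
im=vision.grab_frame("wrist");cv2.imwrite("pics/w1.png",im[:,:,::-1]);print(p,o,robot.current_time_s())
E=wristE(p,o);print(proj("wrist",se2([.4692,-.0671,1.8918],[[.055,0,.097],[-.055,0,.097],[0,0,.097],[.1,0,.05],[.24,0,.048]]),E))
E
```

```text
[ 0.46916209 -0.06896513  0.19991024] [-1.79976392e+02  3.81709800e-02  1.08205608e+02] 3.3833
[[ 318.33545234  129.0036603 ]
 [ 318.92046671  273.20146427]
 [ 318.64727158  205.86271095]
 [ 317.9618424    65.96456441]
 [ 317.0153875  -160.75041683]]
```

View pics/w1.png

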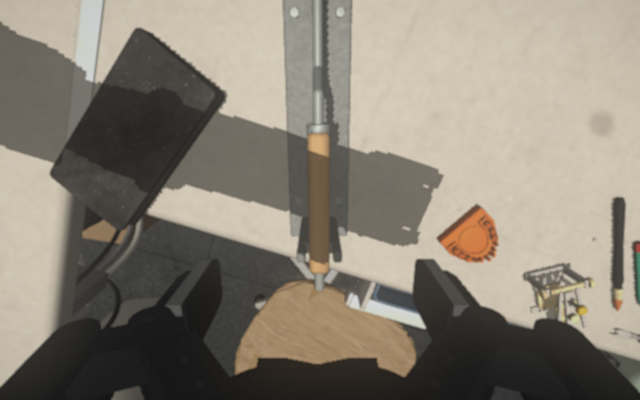

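```bash
cat >> h.py <<'E'
RK=np.array([.5760,.3244,np.radians(92.44)])
def blade_pose(xr,yr,zb,yaw=92.44,dz=0):  # TCP pose with the blade edge at rack xr,yr, height zb
    b=se2(RK,[xr,yr,0])[0][:2]; a=np.radians(yaw)
    return [b[0]-.24*np.cos(a),b[1]-.24*np.sin(a),zb+.074-.002+dz],[180,0,yaw]
E
python3 - <<'E'
from h import *
robot.line_to([.4692,-.0671,.084],[180,0,108.6],velocity=.12)
fingers.gripper_to(0.0,110); print("gap",robot.current_finger_gap(),robot.current_gripper_force())
robot.line_to([.4692,-.0671,.174],velocity=.15); robot.pause(.3)
p,o=blade_pose(-.17,.003,.10); robot.line_to(p,o,velocity=.15)
p,o=blade_pose(-.17,.003,.042); robot.line_to(p,o,velocity=.12)
print(robot.current_tool_pos(),robot.current_eef_rot(),robot.current_time_s(),robot.current_contact_force())
a=vision.grab_frame("side");b=vision.grab_frame("top")
cv2.imwrite("pics/s2.png",a[:,:,::-1]);cv2.imwrite("pics/t2.png",b[:,:,::-1])
A=cv2.resize(a[150:270,300:440],None,fx=4,fy=4,interpolation=cv2.INTER_CUBIC);B=cv2.resize(b[80:200,190:390],None,fx=2.8,fy=2.5,interpolation=cv2.INTER_CUBIC)
B=B[:, :560]; cv2.imwrite("pics/st2.png",np.vstack([A,B])[:600*2,:,::-1][:780]) 
cv2.imwrite("pics/st2.png",cv2.resize(np.vstack([A,B])[:,:,::-1],(432,600)))
t=blade_pose(-.17,.003,.042)[0]; P=se2([t[0],t[1],np.radians(92.44)],[[.242,.03,.042],[.242,-.03,.042],[.242,.03,.078],[.242,-.03,.078],[0,0,.116]])
for n in("side","top"): print(n,proj(n,P).round(1).tolist())
E
```

```text
gap 0.16904841170570856 107.28890419006348
[ 0.59071205 -0.08530872  0.11456915] [1.79949453e+02 2.74671608e-03 9.24410785e+01] 7.8 [ 0.59488914 -0.00669168 -1.31435577]
side [[363.4, 217.3], [385.0, 217.2], [363.8, 205.8], [385.7, 205.7], [386.1, 239.3]]
top [[311.6, 147.6], [310.3, 124.0], [311.3, 144.3], [310.0, 119.9], [414.6, 122.1]]
```

```bash
python3 - <<'E'
import cv2,numpy as np
a=cv2.imread("pics/s2.png")[160:260,310:440];b=cv2.imread("pics/t2.png")[80:180,210:340]
cv2.imwrite("pics/st3.png",np.vstack([cv2.resize(x,None,fx=6,fy=3*1,interpolation=cv2.INTER_CUBIC) if 0 else cv2.resize(x,(390,300),interpolation=cv2.INTER_CUBIC) for x in(a,b)]))
E
```

```text
(no output)
```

View pics/st3.png

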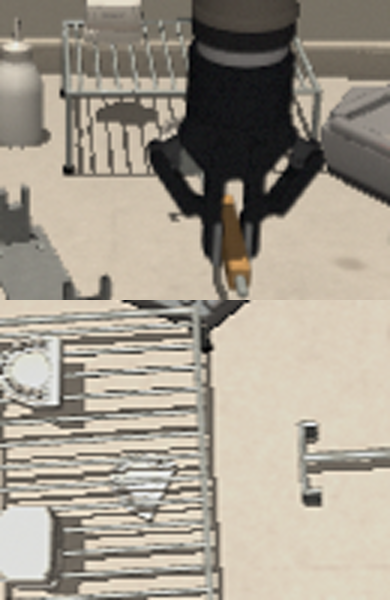

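```bash
python3 - <<'E'
from h import *
p,o=blade_pose(-.17,.003,-.01)
print(robot.line_to(p,o,velocity=.05,f_stop=2.0),robot.current_tool_pos(),robot.current_contact_force(),robot.current_torque(),robot.current_time_s())
E
```

```text
True [ 0.58957886 -0.08546218  0.06862945] [ 0.73928365 -1.64612837  2.98645969] [ 0.6757097  -0.02733277  0.03987529] 8.725
```

```bash
python3 - <<'E'
from h import *
Y=0.0
def go(x,z,v,**k):
    p,o=blade_pose(x,Y,z); return robot.line_to(p,o,velocity=v,**k)
go(-.17,.040,.1); robot.pause(.3); print(robot.current_tool_pos())
print("in",go(.024,.040,.08,f_stop=4.0)); robot.pause(.3); print(robot.current_tool_pos(),robot.current_contact_force())
print("down",go(.024,-.008,.04,f_stop=2.0),robot.current_tool_pos(),robot.current_time_s())
a=vision.grab_frame("side");b=vision.grab_frame("top")
a=a[160:260,310:440];b=b[80:180,210:340]
cv2.imwrite("pics/st4.png",np.vstack([cv2.resize(x,(520,400),interpolation=cv2.INTER_CUBIC)[:300] if 0 else cv2.resize(x,(390,300),interpolation=cv2.INTER_CUBIC) for x in(a,b)])[:,:,::-1])
E
```

```text
[ 0.59294121 -0.08525072  0.11129348]
in False
[0.58523415 0.10848069 0.11201222] [-0.10072889  0.97763705 -1.18604381]
down True [0.58463528 0.10832768 0.06960017] 13.4333
```

View pics/st4.png

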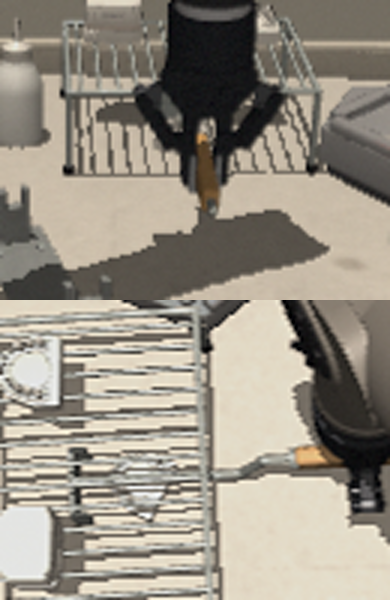

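```bash
python3 - <<'E'
from h import *
Y=0.0
def go(x,z,v,**k):
    p,o=blade_pose(x,Y,z); return robot.line_to(p,o,velocity=v,**k)
go(.024,.001,.05); go(-.175,.001,.06); robot.pause(.4)
print(robot.current_tool_pos(),robot.current_contact_force(),robot.current_time_s())
p,o=blade_pose(-.172,Y,.0015); robot.line_to(p,o,velocity=.03)
go(-.17,.085,.1); 
a=vision.grab_frame("side");b=vision.grab_frame("top")
for n in("side","top"): print(n,[(np.round(d["rect"],1).tolist(),round(d["p"],2)) for d in recognise("cast_mid",n)[:4]])
c=a[160:260,310:440];d=b[80:180,210:340]
cv2.imwrite("pics/t5.png",b[:,:,::-1])
cv2.imwrite("pics/st5.png",np.vstack([cv2.resize(x,(390,300),interpolation=cv2.INTER_CUBIC) for x in(c,d)])[:,:,::-1])
E
```

```text
[ 0.59364009 -0.09012625  0.07300093] [ 0.01135223  0.26330682 -1.47557754] 17.65
side [([406.0, 276.0, 25.2, 21.6], 0.66), ([376.1, 236.8, 23.1, 17.7], 0.5), ([256.7, 197.1, 19.2, 13.1], 0.45)]
top [([326.4, 140.4, 25.5, 17.9], 0.75), ([230.4, 289.7, 22.2, 20.6], 0.58), ([399.7, 115.7, 20.6, 20.3], 0.45)]
```

View pics/st5.png

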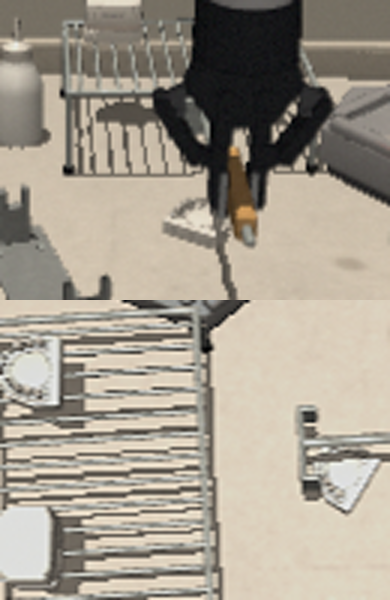

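```bash
python3 - <<'E'
from h import *
p,o=blade_pose(-.17,0,.11); robot.line_to(p,o,velocity=.12)
robot.line_to([.4692,-.0671,.18],[180,0,108.6],velocity=.15); robot.pause(.3)
print(robot.current_tool_pos(),robot.current_eef_rot())
print(robot.line_to([.4692,-.0671,.0845],velocity=.06,f_stop=4.0),robot.current_tool_pos(),robot.current_contact_force())
robot.pause(.2)
im=vision.grab_frame("wrist");b=vision.grab_frame("top");print(robot.current_time_s())
B=cv2.resize(b[80:200,300:440],(700,600),interpolation=cv2.INTER_CUBIC)
cv2.imwrite("pics/t6.png",B[:,:,::-1])
E
```

```text
[ 0.46963685 -0.06703849  0.17991917] [ 1.79982645e+02 -2.01900052e-02  1.08600296e+02]
False [ 0.46956826 -0.06712252  0.08484446] [ 0.61687086  0.33228067 -1.04884458]
22.7667
```

View pics/t6.png

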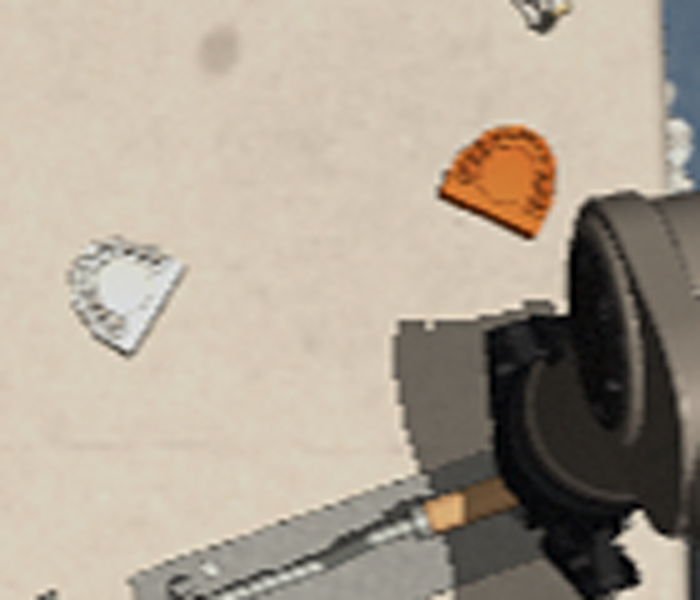

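```bash
cat >> h.py <<'E'
def pix2w(n,u,z,E=None):
    return least_squares(lambda q:proj(n,[q[0],q[1],z],E)[0]-u,[.5,0.]).x
E
python3 - <<'E'
from h import *
T=lambda a,b:np.array([a/5+300-.4,b/5+80-.4])
A,B=pix2w("top",T(185,263),.02),pix2w("top",T(131,354),.02); t=(B-A)/np.linalg.norm(B-A)
C=pix2w("top",T(74,268),.02); n=np.array([-t[1],t[0]]); n*=np.sign(n@(C-A))
c=(A+B)/2+n*.0245; yaw=np.degrees(np.arctan2(n[1],n[0]))+90
print(A,B,np.linalg.norm(B-A),n@(C-A),c,yaw)
r=se2(RK,[0,0,0])[0][:2];d=c-r;print("rack x",np.cos(RK[2])*d[0]+np.sin(RK[2])*d[1])
fingers.gripper_to(1.0,40); robot.pause(.2)
robot.line_to([.4695,-.0671,.2],velocity=.12)
robot.move_to([c[0],c[1],.15],[180,0,yaw]); robot.pause(.2)
p,o=robot.current_tool_pos(),robot.current_eef_rot()
im=vision.grab_frame("wrist");b=vision.grab_frame("top");E=wristE(p,o)
print(p,o,robot.current_time_s()); print(proj("wrist",[[*A,.02],[*B,.02],[*c,.02]],E).round(1).tolist())
cv2.imwrite("pics/w7.png",im[:,:,::-1]);cv2.imwrite("pics/t7.png",b[:,:,::-1])
E
```

```text
[0.59411286 0.09187039] [0.54751066 0.11985789] 0.054360508482257354 0.047281939364597944 [0.58342558 0.12686751] 149.01257951734178
rack x -0.19766952780097272
[0.5838508  0.12430077 0.15058411] [-1.79940317e+02  1.11606654e-01  1.48791694e+02] 25.9833
[[291.6, 227.7], [289.6, 163.3], [320.7, 196.3]]
```

View pics/w7.png

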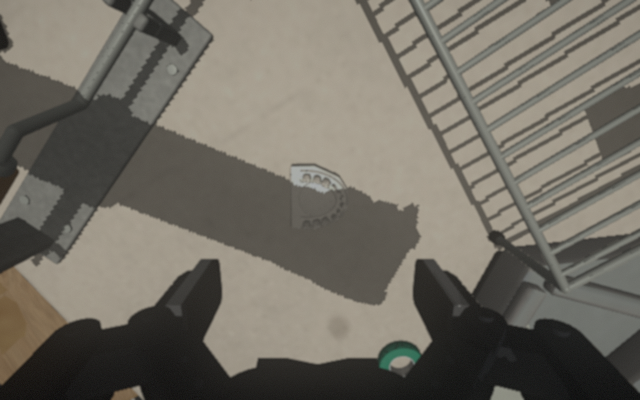

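```bash
python3 - <<'E'
from h import *
c=[.5830,.1265]
print(robot.line_to([*c,.021],[180,0,149.0],velocity=.1,f_stop=6),robot.current_tool_pos())
fingers.gripper_to(0,35); print("gap",robot.current_finger_gap(),robot.current_gripper_force())
z0=robot.current_tool_pos()[2]
robot.line_to([*c,.20],velocity=.12)
t=se2(RK,[-.045,0,0])[0][:2]
robot.line_to([*t,.20],[180,0,92.4],velocity=.12); robot.pause(.2)
print(robot.current_finger_gap(),robot.current_contact_force())
robot.line_to([*t,z0+.092+.012],velocity=.1); robot.pause(.2)
s=robot.line_to([*t,z0+.092-.008],velocity=.025,f_stop=1.5)
print(s,z0,robot.current_tool_pos(),robot.current_contact_force(),robot.current_time_s())
a=vision.grab_frame("side");b=vision.grab_frame("top");w=vision.grab_frame("wrist")
cv2.imwrite("pics/w8.png",w[:,:,::-1])
E
```

```text
False [0.58363845 0.12681034 0.02181001]
gap 0.545989431138209 36.347901403787546
0.5488873636696914 [ 0.24862024 -0.5521709  -0.93223441]
True 0.02165713908414921 [0.57789461 0.27942135 0.11362264] [-0.03508557 -0.03249503  4.28164192] 32.7667
```

View pics/w8.png

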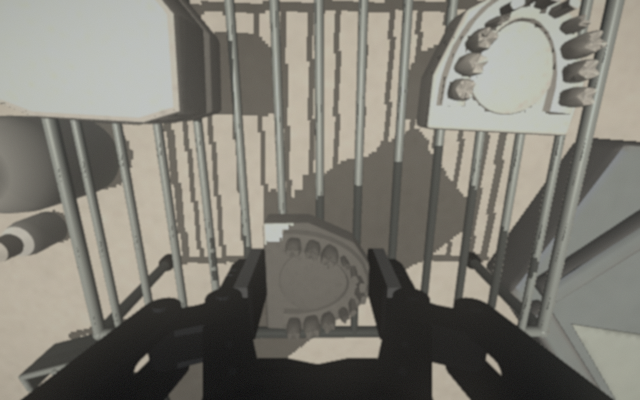

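```bash
python3 - <<'E'
from h import *
fingers.gripper_to(0.8); robot.pause(.3)
t=robot.current_tool_pos(); robot.line_to([t[0],t[1],.25],velocity=.1); robot.pause(.5)
a=vision.grab_frame("side");b=vision.grab_frame("top");print(robot.current_time_s())
A=cv2.resize(a[140:280,230:440],(600,400),interpolation=cv2.INTER_CUBIC)
w=vision.grab_frame("wrist");W=cv2.resize(w,(320,200));
A[200:400,0:0]=0
cv2.imwrite("pics/f.png",np.vstack([A,np.hstack([W,cv2.resize(b[60:220,180:430],(280,200))])])[:,:,::-1])
E
```

```text
35.6833
```

View pics/f.png

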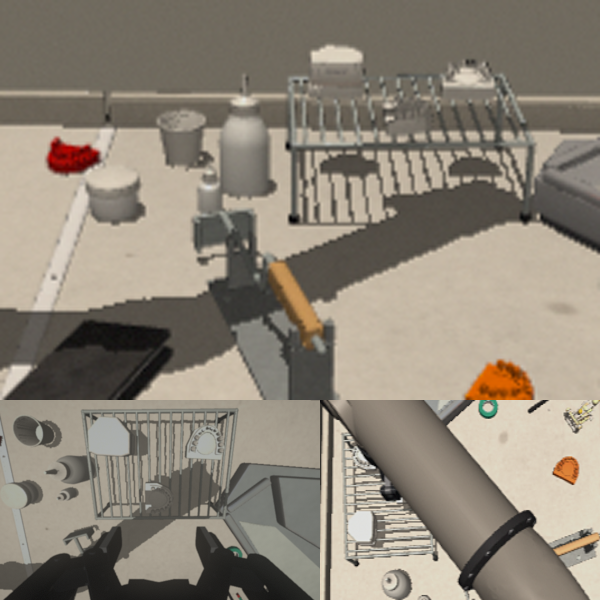

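The hook is back in its rest, the cast stands on the rack's front half in the arm's shadow, and the models and bottle have not moved.

```bash
python3 -c "
from station import workorder
print(workorder.close_job())"
```

```text
the job is handed in; nothing more can be done
None
```

I dragged the cast out with the hook, put the hook back on its rest, set the cast upright on the rack's front half, and handed in the job at about 36 s of robot time; the hand-in returned no verdict.

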